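# Open the child-resistant tub at the hutch bench

### The job

Open the orange-capped tub of hutch cleaning tablets: grip the bar on its child-resistant cap, press the cap down hard and, while holding it down, turn it anticlockwise (seen from above) as far as it goes, then let go so that it pops up open. Leave the tub with the blue cap shut.

Things in the scene. Friction and masses are not known exactly. Their poses are not given: they have to be found in the camera images.
- orange_grip (a point): Centre of the solid bar (60 x 22 mm, 26 tall) on the ORANGE cap, on its turning axis, 145 mm above the bench. x along the bar to its white mark, y across its width, z up. Moves with the cap. The bar stands on the cap's disc (74 mm across, flat top 13 mm below this point; fingers may stand on it). White tub, orange band, 86 mm across, held rigidly in a steel holder (plate 120 x 120) on the bench.
- orange_press (a joint): How far the orange cap is pressed down (m): 0 up, 0.010 at the bottom. A spring pushes it up: 8 N to start it moving, 18 N at the bottom. The cap is locked (turns 0.1 rad at most) unless pressed by more than 7 mm: press it to the bottom.
- orange_cap (a joint): Turn of the orange cap (rad): 0 shut (cap's white mark at the tub's black mark), growing anticlockwise seen from above to a stop at 1.25 (green mark). Turns easily while pressed (under 0.1 N m). From 0.1 to 0.87 it is caught down; past 0.87 it springs up once let go.
- blue_cap (a joint): Turn of the cap (rad, 0 = shut) of a second tub, the same but with a BLUE cap and band, in its own holder with its axis at least 200 mm from the orange one's. To be left shut.
There are look-alikes about, which are no part of the job. Leave any pink or purple look-alike of the part that bears blue_cap alone.

How it is judged:
On the way, in this order (a step that is already met when the one before it is completed fails the run):
1. the orange cap is pressed down at least 7 mm while still shut (value of joint orange_press above 0.007 m and value of joint orange_cap below 0.5 rad), for 0.05 s.
2. the orange cap is turned open, past 0.9 rad (value of joint orange_cap above 0.9 rad), for 0.1 s.
At the end, for the whole second after the job is handed in: The orange cap stands turned open by more than 0.9 rad (of 1.25) and has sprung up to within 2 mm of its top position; the blue cap is still shut (turned less than 0.2 rad) (value of joint orange_cap above 0.9 rad and value of joint orange_press below 0.002 m and value of joint blue_cap below 0.2 rad); the robot touches nothing.
It fails at once if the blue cap is turned open (0.2 rad or more) (value of joint blue_cap above 0.2 rad).
It also fails if it takes over 32 s, if anything falls off the work surface, if the arm or the gripper's body presses on something with over 40 N, if the wrist force passes 120 N, or if a joint passes its speed limit or range.

### The arm

A 6-joint arm with a two-finger parallel gripper is mounted at the origin on the work surface. World frame = base frame: x ahead of the robot, y to its left, z up, the work surface at z = 0. Lengths are in m, angles in rad, forces in N, time in s.
With the tool pointing down it reaches from about 0.225 to 0.875 m from the base axis. Payload 3.4 kg.
Tool frame: the origin (TCP) lies at the very end of the fingers, on their centre line; the grasp point (between the pads) lies 19 mm behind it (manip.grasp_offset is the distance from the TCP to the grasp point, in m); x points along the fingers, y is the direction in which the jaws open and shut, and the axes are right-handed (so a half turn about x gives the same grasp; the last joint's range is limited). The gripper opens to 85 mm and grips with 20 to 120 N. Pads are 22 mm wide; open, the fingers measure 114 mm over their backs; the gripper's body (76 mm by 85 mm) begins 54 mm behind the grasp point. The pads swing forward as they close: fully open they stand 13 mm farther back than shut.
Start: joints at [1.187, 0.276, 1.505, -0, 1.361, -0.121], TCP at [0.149, 0.555, 0.204] pointing down, gripper open.
Joint ranges: [-2.89, 2.89], [-0.75, 2.08], [0.22, 2.7], [-1.18, 4.32], [0.11, 2.71], [-2.7, 2.7]. Speed limits (rad/s): [2.57, 2.57, 3.14, 3.14, 3.14, 3.14].

### API

Orientations are given as a unit quaternion [w, x, y, z].
In Python, from rig import manip gives the robot as it stands.
- The arm moves only by the tool step_arm, never from a script. Its argument "increments" is a list of rows, each an object with "grip": the opening, from 0 (shut) to 1 (fully open); "delta_pos": the shift along the world's x, y, z in m, a list of three; "twist": the turn about the world's z in degrees. A call has 1 to 10 rows; each row shifts and turns the commanded pose from where the row before left it; what a row does not reach is not made up. A row lasts 1/12 s, in which the tool goes at most 41.7 mm and 7.16 degrees, less where a joint would pass 70% of its speed; a pose out of reach is approached as far as the arm can. A call with a gripper value outside its range is refused whole. The fingers move at their own pace and stop on an object; "force" is the grip in N (left out, the last holds). Time passes only in rows, so rows that do not move let the fingers close. It gives the time, the measured TCP pose, the force and the opening at its end, in the units of the state.
- manip.get_state(): the state, without advancing time (a new reading comes with each control period).
- manip.get_image(name): name is "side" or "top"; returns a dict with "img" (384x512x3 uint8, red, green, blue), "fx", "fy", "cx", "cy" (pixels), "D" ([k1, k2, p1, p2, k3] as OpenCV has them; the pictures are not rectified), "rvec" (rotation vector, rad) and "tvec" (3), from world to camera coordinates, as OpenCV has them. Camera axes: x right, y down, z forward; pixel columns grow to the right and rows downward; lengths in m; the calibration is good to about 2 mm. A picture is of the moment at which its call begins. There is no depth.
- manip.sign_off(): hands the job in, once; it reports no verdict.
The state is a dict: "clock": time; "qpos": joint angles; "qd": joint speeds; "effort": joint torques, N m; "position": TCP position; "ee_rot": TCP orientation; "contact_force": force on the tool from outside, world axes, zero at the start; "moment": the same for the moment, N m; "width": finger opening in m.
Only numpy, scipy, OpenCV 4.12 (cv2) and the standard library are available. Lean on these libraries where they do the work, as an engineer would, in place of code of your own. Each camera call takes 0.05 s, during which the arm holds its last target. There are 200 camera calls.

## Working session

There is one attempt and no reset: what is moved stays moved. The work goes in short steps, Python scripts to look and compute and a tool call to move; the robot and the scene stay as the last step left them, time stands still between calls to the robot, and variables do not carry over. Pictures are saved under pics/ and viewed, about 8 in all and at most 12, crops included, and the job is handed in when it is done.

Besides the shell and the picture viewer there is one more tool, called after "Request:" by a JSON object that holds its "fn" and its "kwargs", one argument or row to a line. step_arm: Moves the arm, as the interface text tells. Its arguments: {"type":"object","properties":{"increments":{"type":"array"},"force":{"type":"number"}},"required":["increments"]}

```bash
mkdir -p pics; cat > h.py <<'E'
import numpy as np, cv2
from rig import manip
def shot(n,f):
    d=manip.get_image(n); cv2.imwrite('pics/'+f,d['img'][:,:,::-1]); np.save('pics/'+f+'.npy',d,allow_pickle=True); return d
def load(f): return np.load('pics/'+f+'.npy',allow_pickle=True).item()
def ray(d,uv):
    K=np.array([[d['fx'],0,d['cx']],[0,d['fy'],d['cy']],[0,0,1.]])
    p=cv2.undistortPoints(np.array(uv,float).reshape(-1,1,2),K,np.array(d['D'],float)).reshape(-1,2)
    R=cv2.Rodrigues(np.array(d['rvec'],float))[0]; t=np.array(d['tvec'],float).ravel()
    return -R.T@t,(R.T@np.c_[p,np.ones(len(p))].T).T
def plane(d,uv,z):
    c,r=ray(d,uv); return c+r*((z-c[2])/r[:,2])[:,None]
E
python3 - <<'E'
from h import *
a=shot('top','t1.png');b=shot('side','s1.png')
cv2.imwrite('pics/both.png',cv2.resize(np.hstack([a['img'],b['img']])[:,:,::-1],(800,300)))
print(manip.get_state()); print(ray(a,[[256,192]]),ray(b,[[256,192]]))
E
```

```text
{'clock': 0.1, 'qpos': array([ 1.18699440e+00,  2.76534319e-01,  1.50598161e+00,  3.26519519e-05,
        1.36068301e+00, -1.21003362e-01]), 'qd': array([ 5.60671488e-04, -5.61385431e-04, -3.62472827e-03,  1.65490991e-04,
       -2.88669827e-05,  1.08773695e-04]), 'effort': array([ 2.75087579e-03, -4.17699730e+01, -2.46404743e+01, -3.20759432e-05,
        5.87436734e-03,  3.09017912e-05]), 'position': array([0.14918437, 0.55479831, 0.2027347 ]), 'ee_rot': array([ 0.70085789,  0.09210145,  0.7011634 , -0.09319565]), 'contact_force': array([ 0.21669766, -1.3454116 , -0.61283958]), 'moment': array([ 0.01626555,  0.06390792, -0.01429996]), 'width': 0.08558384532802046}
(array([ 0.22210212, -0.01644066,  1.29752242]), array([[ 0.13393894, -0.00201185, -0.99099453]])) (array([ 0.33419132, -1.03215377,  0.97893864]), array([[ 0.02712799,  0.75164726, -0.6590138 ]]))
```

View pics/t1.png

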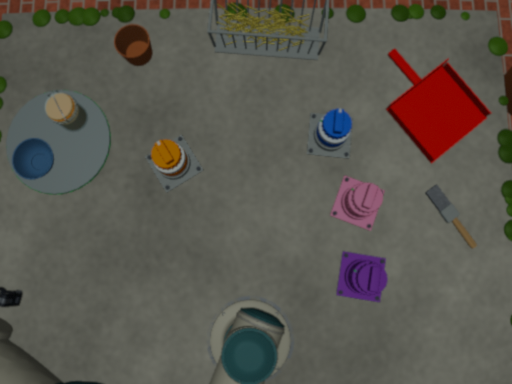

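View pics/s1.png

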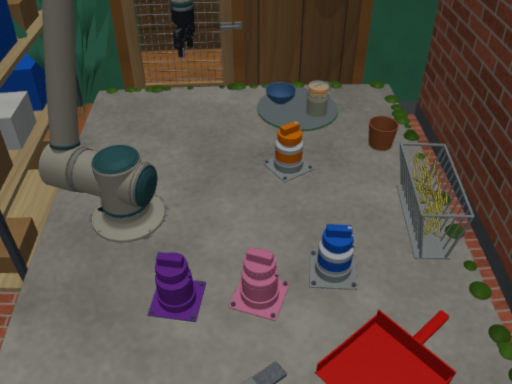

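The top view shows the orange cap at about (166,154), the blue one at (337,123), and pink and purple look-alikes to the right. The side view has orange at (290,140) and blue at (337,240). Next I'll measure the orange cap and its bar.

```bash
python3 - <<'E'
from h import *
a=load('t1.png');b=load('s1.png')
for d,n,(x0,x1,y0,y1) in ((a,'top',(140,195,130,190)),(b,'side',(260,320,110,160))):
    im=d['img']; hsv=cv2.cvtColor(im,cv2.COLOR_RGB2HSV)
    m=cv2.inRange(hsv,(8,150,90),(25,255,255)); M=np.zeros_like(m); M[y0:y1,x0:x1]=m[y0:y1,x0:x1]
    cs=sorted(cv2.findContours(M,cv2.RETR_EXTERNAL,cv2.CHAIN_APPROX_NONE)[0],key=cv2.contourArea)[::-1]
    for c in cs[:2]:
        (e,ax,an)=cv2.minAreaRect(c); print(n,cv2.contourArea(c),e,cv2.boundingRect(c))
        p=plane(d,c.reshape(-1,2),0.132); print('  plane132 min/max',p.min(0),p.max(0),cv2.minEnclosingCircle((p[:,:2]*1000).astype(np.float32)))
A=cv2.resize(a['img'][135:185,145:200],None,fx=8,fy=8,interpolation=cv2.INTER_CUBIC)
B=cv2.resize(b['img'][115:182,262:316],(352,400),interpolation=cv2.INTER_CUBIC)
cv2.imwrite('pics/c1.png',np.hstack([A,B])[:,:,::-1])
E
```

```text
top 611.5 (165.5, 153.5) (151, 139, 30, 30)
  plane132 min/max [0.44143665 0.1716306  0.132     ] [0.51605923 0.24539589 0.132     ] ((477.9926452636719, 209.19459533691406), 38.55176544189453)
side 420.0 (289.5, 133.5) (278, 122, 24, 24)
  plane132 min/max [0.44379407 0.13831864 0.132     ] [0.51707684 0.26118703 0.132     ] ((479.89251708984375, 200.20455932617188), 64.19878387451172)
side 120.0 (288.3473815917969, 155.4077911376953) (276, 150, 26, 10)
  plane132 min/max [0.43363755 0.07035626 0.132     ] [0.50534648 0.1157087  0.132     ] ((467.6408386230469, 96.21024322509766), 38.90342330932617)
```

View pics/c1.png

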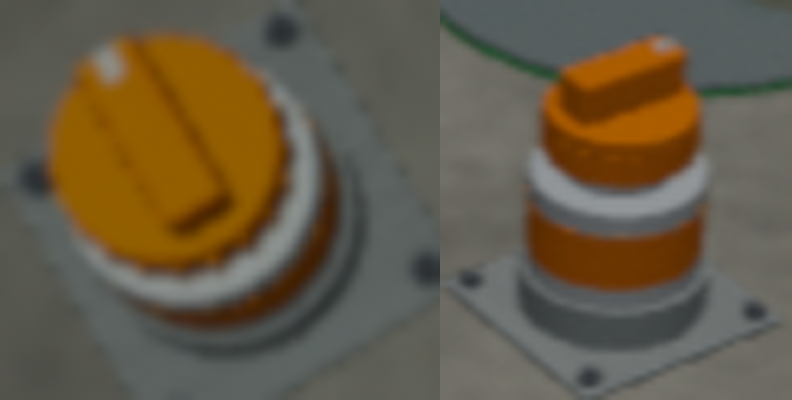

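The crop shows the bar's top face with its white mark at crop (108,65). The far end's corners are at about (78,72) and (133,38), the near end's at (170,225) and (228,192).

```bash
python3 - <<'E'
from h import *
a=load('t1.png')
c=np.array([[78,72],[133,38],[170,225],[228,192]],float); uv=(c+.5)/8-.5+[145,135]
p=plane(a,uv,.158)[:,:2]; print(p,p.mean(0)); f=p[:2].mean(0);n=p[2:].mean(0)
d=f-n; print('len',np.linalg.norm(d),'width',np.linalg.norm(p[0]-p[1]),'bar yaw deg',np.degrees(np.arctan2(d[1],d[0])))
from scipy.spatial.transform import Rotation as R
q=manip.get_state()['ee_rot']; M=R.from_quat(np.r_[q[1:],q[0]]).as_matrix(); print(M.round(3),'jaw yaw',np.degrees(np.arctan2(M[1,1],M[0,1])))
E
```

```text
[[0.49815545 0.23184028]
 [0.50878923 0.21501596]
 [0.44981649 0.20213798]
 [0.46001195 0.18447127]] [0.47919328 0.20836637]
len 0.057142940713626585 width 0.019903139820097757 bar yaw deg 31.813793277126162
[[-0.001  0.26   0.966]
 [-0.001  0.966 -0.26 ]
 [-1.    -0.002 -0.   ]] jaw yaw 74.94237022939379
```

Request:
{"fn": "step_arm", "kwargs": {
  "increments": [
    {"grip": 1, "delta_pos": [0.0165, -0.0173, 0.001], "twist": -6.65},
    {"grip": 1, "delta_pos": [0.0165, -0.0173, 0.001], "twist": -6.65},
    {"grip": 1, "delta_pos": [0.0165, -0.0173, 0.001], "twist": -6.65},
    {"grip": 1, "delta_pos": [0.0165, -0.0173, 0.001], "twist": -6.65},
    {"grip": 1, "delta_pos": [0.0165, -0.0173, 0.001], "twist": -6.65},
    {"grip": 1, "delta_pos": [0.0165, -0.0173, 0.001], "twist": -6.65},
    {"grip": 1, "delta_pos": [0.0165, -0.0173, 0.001], "twist": -6.65},
    {"grip": 1, "delta_pos": [0.0165, -0.0173, 0.001], "twist": -6.65},
    {"grip": 1, "delta_pos": [0.0165, -0.0173, 0.001], "twist": -6.65},
    {"grip": 1, "delta_pos": [0.0165, -0.0173, 0.001], "twist": -6.65}
  ]
}}

```text
clock: 0.93
position: [0.3148, 0.3811, 0.2132]
ee_rot: [0.534, 0.463, 0.534, -0.464]
contact_force: [-1.1, -0.3, -0.6]
width: 0.0854
```

Request:
{"fn": "step_arm", "kwargs": {
  "increments": [
    {"grip": 1, "delta_pos": [0.0165, -0.0173, 0], "twist": -6.65},
    {"grip": 1, "delta_pos": [0.0165, -0.0173, 0], "twist": -6.65},
    {"grip": 1, "delta_pos": [0.0165, -0.0173, 0], "twist": -6.65},
    {"grip": 1, "delta_pos": [0.0165, -0.0173, 0], "twist": -6.65},
    {"grip": 1, "delta_pos": [0.0165, -0.0173, 0], "twist": -6.65},
    {"grip": 1, "delta_pos": [0.0165, -0.0173, 0], "twist": -6.65},
    {"grip": 1, "delta_pos": [0.0165, -0.0173, 0], "twist": -6.65},
    {"grip": 1, "delta_pos": [0.0165, -0.0173, 0], "twist": -6.65},
    {"grip": 1, "delta_pos": [0.0165, -0.0173, 0], "twist": -6.65},
    {"grip": 1, "delta_pos": [0, 0, 0], "twist": -6.65}
  ]
}}

```text
clock: 1.77
position: [0.4658, 0.2236, 0.213]
ee_rot: [0.192, 0.681, 0.191, -0.68]
contact_force: [0.7, 0.4, 0.8]
width: 0.0855
```

Request:
{"fn": "step_arm", "kwargs": {
  "increments": [
    {"grip": 1, "delta_pos": [0.0127, -0.0148, 0], "twist": 0},
    {"grip": 1, "delta_pos": [0, 0, -0.019], "twist": 0},
    {"grip": 1, "delta_pos": [0, 0, -0.019], "twist": 0},
    {"grip": 1, "delta_pos": [0, 0, 0], "twist": 0}
  ]
}}

```text
clock: 2.1
position: [0.4729, 0.2106, 0.1719]
ee_rot: [-0.194, -0.677, -0.194, 0.683]
contact_force: [-0.2, -0.4, -0.1]
width: 0.0852
```

```bash
python3 - <<'E'
from h import *
a=shot('top','t2.png');b=shot('side','s2.png')
A=cv2.resize(a['img'][125:185,135:201],None,fx=6,fy=6,interpolation=cv2.INTER_CUBIC)
B=cv2.resize(b['img'][90:180,257:323],(396,540),interpolation=cv2.INTER_CUBIC)
A=cv2.copyMakeBorder(A,0,180,0,0,cv2.BORDER_CONSTANT)
cv2.imwrite('pics/c2.png',np.hstack([A,B])[:,:,::-1])
from scipy.spatial.transform import Rotation as R
s=manip.get_state();q=s['ee_rot']; M=R.from_quat(np.r_[q[1:],q[0]]).as_matrix(); print(s['position'],s['qpos'],M[:,0],'jaw yaw',np.degrees(np.arctan2(M[1,1],M[0,1])))
E
```

```text
[0.47494954 0.21157383 0.17495607] [ 2.85250028e-01  2.12980295e-01  1.66529771e+00 -6.72101517e-05
  1.26555164e+00  1.29865159e+00] [-2.12855366e-03 -6.90994878e-04 -9.99997496e-01] jaw yaw -58.062504652791205
```

View pics/c2.png

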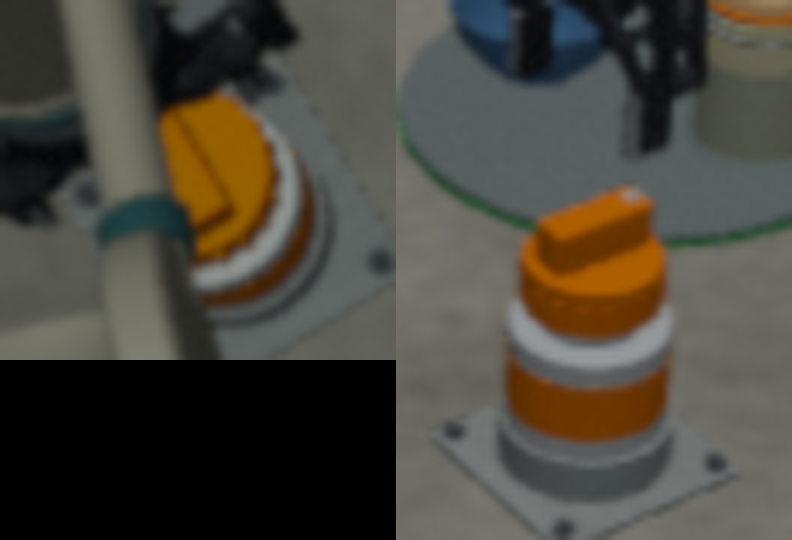

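```bash
python3 - <<'E'
from h import *
j=np.array([np.cos(np.radians(-58)),np.sin(np.radians(-58)),0])
c=np.array([.475,.2116,.188])
P=np.array([c+j*.0425,c-j*.0425,c+j*.057,c-j*.057,[.4785,.2088,.158]])
for f,o,s,x0 in(('t2.png',(135,125),6,0),('s2.png',(257,90),6,396)):
    d=load(f);K=np.array([[d['fx'],0,d['cx']],[0,d['fy'],d['cy']],[0,0,1.]])
    u=cv2.projectPoints(P,np.array(d['rvec'],float),np.array(d['tvec'],float),K,np.array(d['D'],float))[0].reshape(-1,2)
    print(f,((u-o)*s+[x0,0]).round())
E
```

```text
t2.png [[240.  94.]
 [ 58. 206.]
 [271.  75.]
 [ 27. 225.]
 [170. 158.]]
s2.png [[634. 192.]
 [531. 115.]
 [653. 205.]
 [514. 103.]
 [587. 206.]]
```

Request:
{"fn": "step_arm", "kwargs": {
  "increments": [
    {"grip": 1, "delta_pos": [0.0035, -0.0028, -0.01], "twist": 0},
    {"grip": 1, "delta_pos": [0, 0, -0.01], "twist": 0},
    {"grip": 1, "delta_pos": [0, 0, -0.01], "twist": 0},
    {"grip": 1, "delta_pos": [0, 0, -0.008], "twist": 0},
    {"grip": 1, "delta_pos": [0, 0, 0], "twist": 0},
    {"grip": 1, "delta_pos": [0, 0, 0], "twist": 0}
  ]
}}

```text
clock: 2.7
position: [0.4785, 0.2089, 0.1368]
ee_rot: [-0.195, -0.679, -0.195, 0.68]
contact_force: [1.1, 0.2, -0.1]
width: 0.0853
```

```bash
python3 - <<'E'
from h import *
b=shot('side','s3.png')
cv2.imwrite('pics/c3.png',cv2.resize(b['img'][90:180,257:323],(396,540),interpolation=cv2.INTER_CUBIC)[:,:,::-1])
s=manip.get_state();print(s['position'],s['contact_force'],s['width'])
E
```

```text
[0.47906254 0.20905791 0.13739366] [0.22593997 0.21388264 0.23121119] 0.08572163047049998
```

View pics/c3.png

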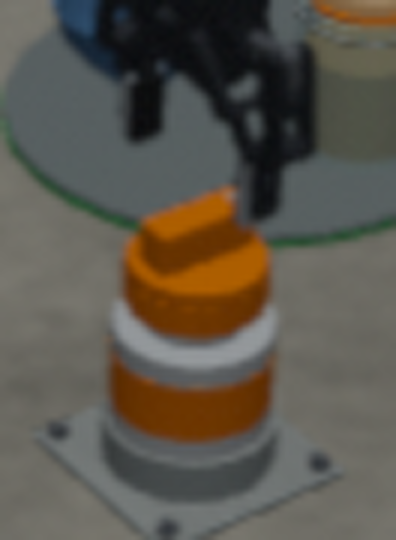

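The side view shows the jaws on either side of the bar, with tips at about (140,130) and (262,215). They look higher than I expected, so I'll close gently and read the width.

Request:
{"fn": "step_arm", "kwargs": {
  "increments": [
    {"grip": 0.3, "delta_pos": [0, 0, 0], "twist": 0},
    {"grip": 0.3, "delta_pos": [0, 0, 0], "twist": 0},
    {"grip": 0.3, "delta_pos": [0, 0, 0], "twist": 0},
    {"grip": 0.3, "delta_pos": [0, 0, 0], "twist": 0},
    {"grip": 0.3, "delta_pos": [0, 0, 0], "twist": 0},
    {"grip": 0.3, "delta_pos": [0, 0, 0], "twist": 0}
  ],
  "force": 25
}}

```text
clock: 3.25
position: [0.4791, 0.209, 0.1377]
ee_rot: [0.195, 0.68, 0.195, -0.68]
contact_force: [0.0, -0.1, -0.4]
width: 0.0258
```

Request:
{"fn": "step_arm", "kwargs": {
  "increments": [
    {"grip": 0, "delta_pos": [0, 0, 0], "twist": 0},
    {"grip": 0, "delta_pos": [0, 0, 0], "twist": 0},
    {"grip": 0, "delta_pos": [0, 0, 0], "twist": 0},
    {"grip": 0, "delta_pos": [0, 0, 0], "twist": 0}
  ]
}}

```text
clock: 3.58
position: [0.4791, 0.209, 0.1375]
ee_rot: [-0.195, -0.68, -0.195, 0.68]
contact_force: [-0.1, 0.1, 0.7]
width: 0.0001
```

```bash
python3 - <<'E'
from h import *
b=shot('side','s4.png')
cv2.imwrite('pics/c4.png',cv2.resize(b['img'][90:180,257:323],(396,540),interpolation=cv2.INTER_CUBIC)[:,:,::-1])
s=manip.get_state();print(s['position'],s['contact_force'],s['moment'],s['width'])
E
```

```text
[0.47908445 0.20898509 0.13749542] [-0.52370074 -0.50761873  0.35976839] [ 0.043648    0.00525929 -0.01816359] 8.173472943737011e-05
```

View pics/c4.png

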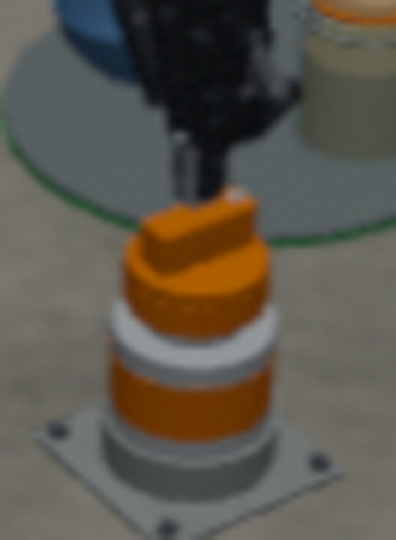

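```bash
python3 - <<'E'
from h import *
j=np.array([np.cos(np.radians(75)),np.sin(np.radians(75)),0]);c=np.array([.149,.555,.2155])
j2=np.array([np.cos(np.radians(-58)),np.sin(np.radians(-58)),0]);c2=np.array([.479,.209,.1375])
def pr(d,P):
    K=np.array([[d['fx'],0,d['cx']],[0,d['fy'],d['cy']],[0,0,1.]])
    return cv2.projectPoints(np.array(P),np.array(d['rvec'],float),np.array(d['tvec'],float),K,np.array(d['D'],float))[0].reshape(-1,2).round(1).tolist()
a=load('t1.png');b=load('s1.png')
for d in(a,b): print(pr(d,[c+j*.05,c-j*.05]))
t=shot('top','t4.png');s=load('s4.png')
for d in(t,s): print(pr(d,[c2,c2+[0,0,.0225],c2+[0,0,.06],c2+[0,0,.1]]))
g=cv2.resize(t['img'][120:180,130:200],(490,420),interpolation=cv2.INTER_CUBIC)
g2=cv2.resize(b['img'][0:80,150:215],(341,420),interpolation=cv2.INTER_CUBIC)
g=np.hstack([g,g2])[:,:800]; g=np.clip(g.astype(float)*1.6,0,255).astype(np.uint8)
cv2.imwrite('pics/c5.png',g[:,:,::-1])
E
```

```text
[[-12.7, 281.9], [26.8, 293.8]]
[[190.7, 52.5], [181.2, 64.9]]
[[164.9, 152.9], [163.2, 150.9], [160.1, 147.4], [156.7, 143.5]]
[[288.7, 130.0], [289.0, 123.8], [289.5, 113.2], [290.0, 101.5]]
```

View pics/c5.png

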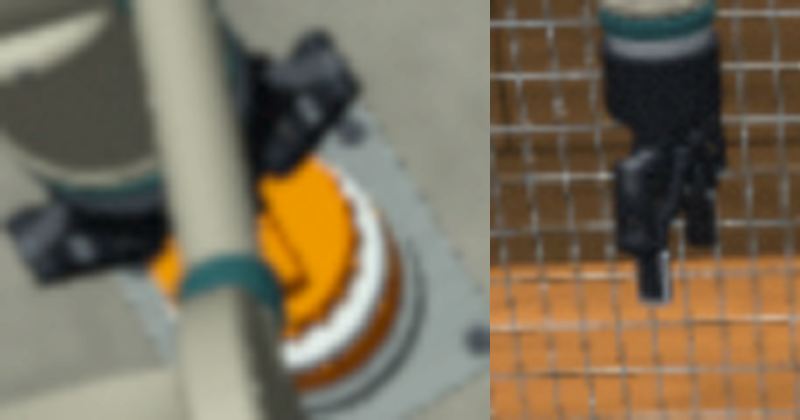

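The fingers shut to 0 just above the bar. Both views agree that the real tips sit about 22 mm above the reported TCP, while laterally they line up. I'll reopen, go 22 mm lower and close again.

Request:
{"fn": "step_arm", "kwargs": {
  "increments": [
    {"grip": 0.8, "delta_pos": [0, 0, 0], "twist": 0},
    {"grip": 0.8, "delta_pos": [0, 0, 0], "twist": 0},
    {"grip": 0.8, "delta_pos": [0, 0, 0], "twist": 0},
    {"grip": 0.8, "delta_pos": [0, 0, 0], "twist": 0},
    {"grip": 0.8, "delta_pos": [0, 0, -0.006], "twist": 0},
    {"grip": 0.8, "delta_pos": [0, 0, -0.006], "twist": 0},
    {"grip": 0.8, "delta_pos": [0, 0, -0.005], "twist": 0},
    {"grip": 0.8, "delta_pos": [0, 0, -0.005], "twist": 0},
    {"grip": 0.8, "delta_pos": [0, 0, 0], "twist": 0}
  ]
}}

```text
clock: 4.43
position: [0.478, 0.2087, 0.114]
ee_rot: [-0.195, -0.679, -0.195, 0.681]
contact_force: [-0.4, -0.2, -0.1]
width: 0.0686
```

Request:
{"fn": "step_arm", "kwargs": {
  "increments": [
    {"grip": 0, "delta_pos": [0, 0, 0], "twist": 0},
    {"grip": 0, "delta_pos": [0, 0, 0], "twist": 0},
    {"grip": 0, "delta_pos": [0, 0, 0], "twist": 0},
    {"grip": 0, "delta_pos": [0, 0, 0], "twist": 0},
    {"grip": 0, "delta_pos": [0, 0, 0], "twist": 0},
    {"grip": 0, "delta_pos": [0, 0, 0], "twist": 0},
    {"grip": 0, "delta_pos": [0, 0, 0], "twist": 0}
  ]
}}

```text
clock: 5.02
position: [0.4792, 0.2093, 0.116]
ee_rot: [0.194, 0.68, 0.195, -0.68]
contact_force: [-1.7, 1.8, 2.6]
width: 0.0213
```

```bash
python3 -c "
from h import *
s=manip.get_state();print(manip.grasp_offset,s['position'],s['contact_force'],s['moment'],s['width'])"
```

```text
0.0187 [0.47920251 0.20934092 0.11596425] [-1.69567818  1.78331697  2.61052268] [ 0.1649921   0.086039   -0.07692903] 0.02133659925834492
```

Request:
{"fn": "step_arm", "kwargs": {
  "increments": [
    {"grip": 0, "delta_pos": [0, 0, -0.003], "twist": 0},
    {"grip": 0, "delta_pos": [0, 0, -0.003], "twist": 0},
    {"grip": 0, "delta_pos": [0, 0, -0.002], "twist": 0},
    {"grip": 0, "delta_pos": [0, 0, 0], "twist": 0}
  ],
  "force": 50
}}

```text
clock: 5.35
position: [0.4794, 0.2094, 0.1092]
ee_rot: [0.194, 0.68, 0.195, -0.679]
contact_force: [-3.1, 0.8, 14.0]
width: 0.0206
```

Request:
{"fn": "step_arm", "kwargs": {
  "increments": [
    {"grip": 0, "delta_pos": [0, 0, -0.003], "twist": 0},
    {"grip": 0, "delta_pos": [0, 0, -0.003], "twist": 0},
    {"grip": 0, "delta_pos": [0, 0, 0], "twist": 0},
    {"grip": 0, "delta_pos": [0, 0, 0], "twist": 0}
  ]
}}

```text
clock: 5.68
position: [0.4796, 0.2095, 0.1059]
ee_rot: [0.194, 0.681, 0.195, -0.679]
contact_force: [-7.0, -0.9, 26.4]
width: 0.0207
```

The cap has moved about 10 mm and the force is 26 N, above the 18 N spring, so it's at the bottom. I'll press a little more and turn.

Request:
{"fn": "step_arm", "kwargs": {
  "increments": [
    {"grip": 0, "delta_pos": [0, 0, -0.003], "twist": 0},
    {"grip": 0, "delta_pos": [0, 0, 0], "twist": 0},
    {"grip": 0, "delta_pos": [0, 0, 0], "twist": 5},
    {"grip": 0, "delta_pos": [0, 0, 0], "twist": 5},
    {"grip": 0, "delta_pos": [0, 0, 0], "twist": 5},
    {"grip": 0, "delta_pos": [0, 0, 0], "twist": 0}
  ],
  "force": 70
}}

```text
clock: 6.18
position: [0.4801, 0.2093, 0.1058]
ee_rot: [0.283, 0.65, 0.282, -0.646]
contact_force: [-11.0, -2.6, 42.3]
width: 0.0203
```

```bash
python3 -c "
from h import *
s=manip.get_state();print(s['qpos'],np.degrees(s['qpos'][0]-s['qpos'][5]),s['position'],s['contact_force'],s['moment'],s['width'])"
```

```text
[ 2.78511841e-01  2.72219938e-01  1.77054751e+00 -3.34627318e-04
  1.09310879e+00  1.02675742e+00] -42.87131368751704 [0.48009954 0.2093417  0.10577182] [-11.04962432  -2.64910583  42.31178671] [-0.47088644  2.05393215  0.05067039] 0.020263114288171215
```

Request:
{"fn": "step_arm", "kwargs": {
  "increments": [
    {"grip": 0, "delta_pos": [0, 0, 0], "twist": 6},
    {"grip": 0, "delta_pos": [0, 0, 0], "twist": 6},
    {"grip": 0, "delta_pos": [0, 0, 0], "twist": 6},
    {"grip": 0, "delta_pos": [0, 0, 0], "twist": 6},
    {"grip": 0, "delta_pos": [0, 0, 0], "twist": 6},
    {"grip": 0, "delta_pos": [0, 0, 0], "twist": 6},
    {"grip": 0, "delta_pos": [0, 0, 0], "twist": 6},
    {"grip": 0, "delta_pos": [0, 0, 0], "twist": 6},
    {"grip": 0, "delta_pos": [0, 0, 0], "twist": 0}
  ]
}}

```text
clock: 6.93
position: [0.4812, 0.209, 0.1058]
ee_rot: [0.524, 0.479, 0.52, -0.475]
contact_force: [-9.1, -2.6, 42.0]
width: 0.0206
```

Request:
{"fn": "step_arm", "kwargs": {
  "increments": [
    {"grip": 0, "delta_pos": [0, 0, 0], "twist": 4},
    {"grip": 0, "delta_pos": [0, 0, 0], "twist": 3},
    {"grip": 0, "delta_pos": [0, 0, 0], "twist": 2},
    {"grip": 0, "delta_pos": [0, 0, 0], "twist": 0},
    {"grip": 0, "delta_pos": [0, 0, 0], "twist": 0}
  ]
}}

```text
clock: 7.35
position: [0.4814, 0.209, 0.1058]
ee_rot: [0.559, 0.438, 0.555, -0.434]
contact_force: [-8.8, -3.5, 41.6]
width: 0.0203
```

```bash
python3 -c "
from h import *
s=manip.get_state();print(s['qpos'],np.degrees(s['qpos'][0]-s['qpos'][5]),s['position'],s['contact_force'],s['moment'],s['width'])"
```

```text
[ 2.78012104e-01  2.72626530e-01  1.76998258e+00 -1.50389766e-03
  1.09100606e+00  3.51227264e-02] 13.916536253819308 [0.48144329 0.2090324  0.10576438] [-8.76768505 -3.54079379 41.56625221] [-0.62116096  1.65916061 -0.11552828] 0.020307866180817636
```

The tool has turned 72° (about 1.25 rad) and the cap is at its stop. Now I'll release, lift and check.

Request:
{"fn": "step_arm", "kwargs": {
  "increments": [
    {"grip": 0, "delta_pos": [0, 0, 0.004], "twist": 0},
    {"grip": 0, "delta_pos": [0, 0, 0.004], "twist": 0},
    {"grip": 0.8, "delta_pos": [0, 0, 0.002], "twist": 0},
    {"grip": 0.8, "delta_pos": [0, 0, 0], "twist": 0},
    {"grip": 0.8, "delta_pos": [0, 0, 0], "twist": 0},
    {"grip": 0.8, "delta_pos": [0, 0, 0], "twist": 0},
    {"grip": 0.8, "delta_pos": [0, 0, 0.005], "twist": 0},
    {"grip": 0.8, "delta_pos": [0, 0, 0.01], "twist": 0},
    {"grip": 0.8, "delta_pos": [0, 0, 0.02], "twist": 0},
    {"grip": 0.8, "delta_pos": [0, 0, 0.03], "twist": 0}
  ]
}}

```text
clock: 8.18
position: [0.4773, 0.2084, 0.1724]
ee_rot: [0.556, 0.434, 0.558, -0.437]
contact_force: [1.1, 0.2, 0.2]
width: 0.0682
```

Request:
{"fn": "step_arm", "kwargs": {
  "increments": [
    {"grip": 0.8, "delta_pos": [0, 0, 0.03], "twist": 0},
    {"grip": 0.8, "delta_pos": [-0.01, 0.03, 0.01], "twist": 0},
    {"grip": 0.8, "delta_pos": [-0.02, 0.03, 0], "twist": 0},
    {"grip": 0.8, "delta_pos": [-0.03, 0.03, 0], "twist": 0},
    {"grip": 0.8, "delta_pos": [-0.03, 0.03, 0], "twist": 0},
    {"grip": 0.8, "delta_pos": [-0.03, 0.03, 0], "twist": 0},
    {"grip": 0.8, "delta_pos": [-0.03, 0.03, 0], "twist": 0},
    {"grip": 0.8, "delta_pos": [-0.03, 0.03, 0], "twist": 0},
    {"grip": 0.8, "delta_pos": [0, 0, 0], "twist": 0},
    {"grip": 0.8, "delta_pos": [0, 0, 0], "twist": 0}
  ]
}}

```text
clock: 9.02
position: [0.3002, 0.4177, 0.2141]
ee_rot: [0.558, 0.434, 0.558, -0.434]
contact_force: [0.1, -0.9, 0.5]
width: 0.068
```

```bash
python3 - <<'E'
from h import *
a=shot('top','t6.png');b=shot('side','s6.png');s1=load('s1.png')
f=lambda i:cv2.resize(i,(264,400),interpolation=cv2.INTER_CUBIC)
A=cv2.resize(a['img'][135:185,145:178],(264,400),interpolation=cv2.INTER_CUBIC)
cv2.imwrite('pics/c6.png',np.hstack([A,f(b['img'][100:180,263:316]),f(s1['img'][100:180,263:316])])[:,:,::-1])
s=manip.get_state();print(s['position'],s['contact_force'],s['clock'])
for d in (s1,b):
    m=cv2.inRange(cv2.cvtColor(d['img'],cv2.COLOR_RGB2HSV),(8,150,60),(25,255,255))[110:150,265:315]; print(np.where(m.any(1))[0][[0,-1]]+110,np.where(m.any(0))[0][[0,-1]]+265)
E
```

```text
[0.30224392 0.41602098 0.21389505] [ 0.49210734 -1.23137229  0.36745594] 9.1167
[122 145] [278 301]
[121 145] [278 301]
```

View pics/c6.png

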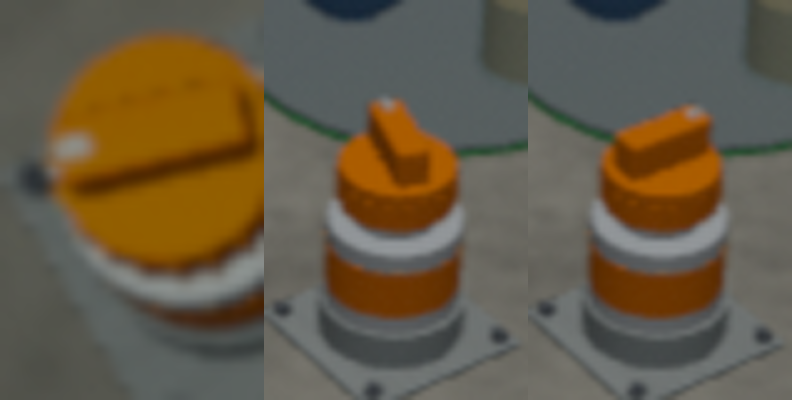

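The bar now points about 70° anticlockwise of where it started, with its mark at crop (72,147). The cap stands at the same height as in the first picture.

```bash
python3 -c "
from h import *
print(manip.sign_off())"
```

```text
the job is handed in; nothing more can be done
None
```

The orange tub is open, and I handed the job in at about 9 s of the 32 s allowed; no verdict is reported.

- **What I did:** I gripped the bar (width read 21 mm) and pressed the cap down about 10 mm. I then turned it 72° (about 1.25 rad) anticlockwise under about 42 N, eased off, let go and moved the arm clear.
- **Last checks:**
  - The pictures show the bar turned about 70° from shut.
  - In the side view the cap stands at its original height, to within one pixel (about 3 mm). That is not fine enough to confirm the 2 mm limit directly.
  - The force reading was about zero, with the tool clear of everything.
  - I did not measure the blue cap again, but the arm never went near it.
- **What disagreed:** the real fingertips sat about 22 mm higher than the reported TCP. My first close therefore shut on air just above the bar. I went 22 mm lower and the second grip held.

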